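# Release the brass tube from the leak tester's push-fit

### The arm

A 6-joint arm with a two-finger parallel gripper is mounted at the origin on the work surface. World frame = base frame: x ahead of the robot, y to its left, z up, the work surface at z = 0. Lengths are in m, angles in rad, forces in N, time in s.
With the tool pointing down it reaches from about 0.35 to 0.775 m from the base axis. Payload 7.3 kg.
Tool frame: the origin (TCP) lies at the very end of the fingers, on their centre line; the grasp point (between the pads) lies 19 mm behind it (robot.pinch_z is the distance from the TCP to the grasp point, in m); z points along the fingers, y is the line along which they close (so a half turn about z gives the same grasp; the last joint's range is limited). The gripper opens to 92 mm and grips with 3 to 60 N. Pads are 19 mm wide; open, the fingers measure 130 mm over their backs; the gripper's body (75 mm by 190 mm) begins 47 mm behind the grasp point.
Start: joints at [0.988, 0.342, 1.524, -0, 1.275, -0.146], TCP at [0.222, 0.476, 0.227] pointing down, gripper open.
Joint ranges: [-2.53, 2.53], [-0.77, 2.02], [0.04, 2.7], [-1, 4.14], [0.28, 2.66], [-3.11, 3.11]. Speed limits (rad/s): [2.57, 2.57, 3.14, 3.14, 3.14, 3.14].

### API

Orientations are given as [roll, pitch, yaw] about the fixed x, y, z axes, in that order (R = Rz(yaw) Ry(pitch) Rx(roll)).
In Python, from cell import robot gives the robot as it stands.
- The arm moves only by the tool move_arm, never from a script. Its argument "motion" is a list of rows, each a list of 6 numbers: the shift along the tool's x, y, z in units of 0.1 m (1.0 is 0.1 m), then the turn, a rotation vector about the tool's x, y, z in units of pi rad (1.0 is pi rad). In form: [[dx, dy, dz, rx, ry, rz], ...]. A call has 1 to 12 rows; each row is the pose to reach, as a shift and turn from the pose commanded when the call began, along the tool's axes at that moment, turning the shorter way round; what a row does not reach only later rows make up. A row lasts 1/8 s, in which the tool goes at most 62.5 mm and 10.7 degrees, less where a joint would pass 70% of its speed; a pose out of reach is approached as far as the arm can. A call with a number of a shift or a turn outside -1 to 1 is refused whole. A call with a gripper value outside its range is refused whole. "fingers" is the opening, from -1 (shut) to 1 (fully open), set as the call begins (left out, the last holds). The fingers move at their own pace and stop on an object; "newtons" is the grip in N (left out, the last holds). Time passes only in rows, so rows that repeat a pose let the fingers close. It gives the time, the measured TCP pose, the force, the opening and the grip force at its end, in the units of the state.
- robot.observe(): the state, without advancing time (a new reading comes with each control period).
- robot.read_camera(name): name is "scene" or "top"; returns a dict with "image" (400x640x3 uint8, red, green, blue), "range_z" (400x640 float32, m along the optical axis (not along the pixel's ray), 0 where there is no reading), "vfov" (degrees; the focal length in pixels is half the picture's height over the tangent of half this angle, whatever the lens; pixels are square), "cx", "cy" (the principal point, pixels), "extrinsics" (4x4, takes a point from camera to world coordinates). Camera axes: x right, y up, looking along -z (the intrinsics and any distortion apply to the point x, -y, -z); pixel columns grow to the right and rows downward; lengths in m; the calibration is good to about 2 mm. A picture is of the moment at which its call begins.
- robot.hand_in(): hands the job in; it is judged then, once.
The state is a dict: "time": time; "qpos": joint angles; "qvel": joint speeds; "joint_efforts": joint torques, N m; "tool_pos": TCP position; "tool_rot": TCP orientation; "contact_force": force on the tool from outside, world axes, zero at the start; "torque": the same for the moment, N m; "opening": finger opening in m; "grip_force": force on a finger pad.
Only numpy, scipy, OpenCV 4.12 (cv2) and the standard library are available. Lean on these libraries where they do the work, as an engineer would, in place of code of your own. Each camera call takes 0.05 s, during which the arm holds its last target. There are 200 camera calls.

### The job

On the leak tester, push the blue release ring down until its teeth let go, and with the ring held down pull the brass tube straight out of the push-fit fitting; then stand it upright, fully home, in the empty hole of the wooden stand and let go. Do it by feel: press the plastic ring with no more than about 15 N so as not to crack it, do not wrench the tube in the fitting (no more than about 20 N), and leave the steel tube and everything else on the bench where it is.

Things in the scene. Friction and masses are not known exactly. Their poses are not given: they have to be found in the camera images.
- fitting: leak tester, fixed: blue plate 210 x 110 x 12 mm with an upright steel push-fit (44 mm across, top 52 mm above the bench) and, 55 to 145 mm from it along +x of this body, a low grey box with a dial (50 mm high). Origin on the push-fit's axis at bench level, z up. Teeth inside hold the tube by its groove; they are clear only while the collet is 4.5 mm or more down, and close when it springs up.
- collet: sleeve round the tube, origin on the axis 50 mm above the bench when up; slides down 6 mm to a hard stop against a spring (4 N to start, 8.5 N at the bottom). Carries the blue release ring, 44 mm outside, 19 mm inside, 5 mm thick; its flat top is 63 to 79 mm above the bench when up: this height differs every time and is not measured, so find it by touch.
- tube: rigid brass tube, 16 mm diameter, 88 mm long, about 90 g, upright in the push-fit with 1 mm play all round, its lower end on a stop 20 mm above the bench. Origin at the centre of the lower end, z up. Groove 12 to 18 mm above that end. Pinch it with the fingertips still on the pressed ring and lift: ring and tube rise together, and after 2 mm the teeth cannot catch it again.
- stand: wooden stand, fixed, 70 x 150 x 36 mm, origin at the centre of its underside, with two round holes 20 mm in diameter and 28 mm deep, 37 mm either way from the middle along its y axis. The one at +y holds the steel tube, the one at -y is empty.
- free_hole (a point): centre of the floor of the empty hole, 8 mm above the bench, 28 mm below the stand's top
- spare_tube: steel tube of the same size as the brass one, standing loose in the stand's other hole; leave alone. Origin at the centre of its lower end.
- oil: white oil bottle with a green cap, 26 mm across, 85 mm high, upright; leave alone. Origin at the centre of its underside.
- mouthpiece: silvery trumpet mouthpiece standing on its rim, 27 mm across, 86 mm high; leave alone. Origin at the centre of its underside.
- mallet: wooden mallet lying down, 240 mm long; leave alone. Origin under its middle.
- driver: screwdriver with a yellow handle lying down, 170 mm long; leave alone. Origin under its middle.
- mandrel: dark steel dent mandrel, upright, 32 mm across its foot, 80 mm high; leave alone. Origin at the centre of its underside.
- wood_block: dark wooden block 70 x 50 x 30 mm; leave alone. Origin at the centre of its underside.
Things that resemble listed ones, but are neither listed nor needed, are in the scene too. What is shaped like the stand but green or turquoise is not meant.

How it is judged:
By the outcome, as a careful person would: the job done as asked, in the order asked, and still so for the second after the job is handed in, with the robot touching nothing.
It also fails if it takes over 58 s, if anything falls off the work surface, if the arm or the gripper's body presses on something with over 40 N, if the wrist force passes 120 N, or if a joint passes its speed limit or range.

## Working session

There is one attempt and no reset: what is moved stays moved. The work goes in short steps, Python scripts to look and compute and a tool call to move; the robot and the scene stay as the last step left them, time stands still between calls to the robot, and variables do not carry over. Pictures are saved under pics/ and viewed, at most 10 in all, crops included, and the job is handed in when it is done.

Besides the shell and the picture viewer there is one more tool, called after ">>>" in YAML: its name, and indented under it one key for each argument. move_arm: Moves the arm, as the interface text tells. Shifts and turns lie within -1 to 1; 1 stands for 0.1 m of shift or pi rad of turn. Its arguments: {"type":"object","properties":{"motion":{"type":"array"},"fingers":{"type":"number"},"newtons":{"type":"number"}},"required":["motion"]}

```bash
mkdir -p pics; ls; cat > h.py <<'E'
import numpy as np, cv2
from cell import robot
def cam(n):
    c=robot.read_camera(n); np.savez(f'{n}.npz',**c); return c
def load(n): return dict(np.load(f'{n}.npz'))
def px(c,u,v,z=None,d=None):
    """pixel->world; with z given intersects plane z, else uses range"""
    f=200/np.tan(np.radians(c['vfov'])/2)
    r=np.array([(u-c['cx'])/f,-(v-c['cy'])/f,-1.]); E=c['extrinsics']
    R=E[:3,:3]@r
    if z is None: s=d if d is not None else c['range_z'][int(round(v)),int(round(u))]
    else: s=(z-E[2,3])/R[2]
    return E[:3,3]+s*R
E
python3 - <<'E'
from h import *
for n in('scene','top'):
    c=cam(n); cv2.imwrite(f'pics/{n}0.png',c['image'][...,::-1]); print(n,{k:(v if k!='extrinsics' else v.round(3).tolist()) for k,v in c.items() if k not in('image','range_z')})
print(robot.observe())
E
```

```text
pics
scene {'vfov': 45.68150041499044, 'cx': 318.59165739911833, 'cy': 198.8760717450722, 'extrinsics': [[-0.255, -0.831, 0.494, 1.098], [0.967, -0.215, 0.138, 0.168], [-0.009, 0.513, 0.858, 1.046], [0.0, 0.0, 0.0, 1.0]]}
top {'vfov': 44.31711536823268, 'cx': 307.0356989045821, 'cy': 205.7392233165624, 'extrinsics': [[0.025, 0.986, -0.166, 0.297], [-1.0, 0.026, 0.006, -0.004], [0.01, 0.166, 0.986, 1.575], [0.0, 0.0, 0.0, 1.0]]}
{'time': 0.1, 'qpos': array([ 9.87973341e-01,  3.42652722e-01,  1.52492301e+00,  4.19023346e-08,
        1.27540326e+00, -1.45998003e-01]), 'qvel': array([ 0.00098799, -0.00164734, -0.00195362, -0.0016156 , -0.00075381,
       -0.00139591]), 'joint_efforts': array([ 2.24097559e-03, -4.32005060e+01, -2.44694567e+01,  7.18722283e-02,
        5.25809114e-02, -6.02231557e-05]), 'tool_pos': array([0.22188469, 0.47540391, 0.2261141 ]), 'tool_rot': array([-3.14022107e+00, -2.01724395e-04,  2.70476752e+00]), 'contact_force': array([ 0.45887127, -0.51504893, -0.39723287]), 'torque': array([0.01194942, 0.01148002, 0.01726971]), 'grip_force': 0.0, 'opening': 0.09202945114497524}
```

View pics/scene0.png

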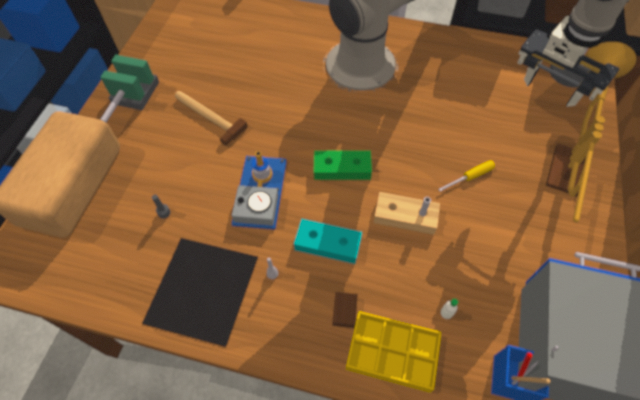

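View pics/top0.png

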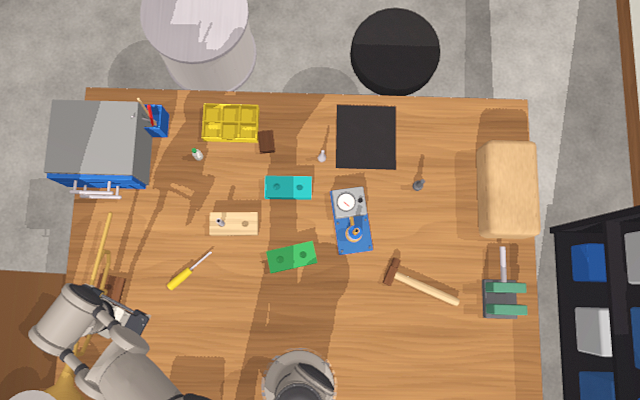

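The scene view shows the tester with its fitting at (261,175), and the wooden stand at (407,212) with the steel tube at (425,205) and the empty hole at (392,207). In the top view the fitting is at (354,233) and the stand at (233,223), with its empty hole at about (247,224). There are three stand-shaped things in the top view: green (291,257), turquoise (288,187) and plain wood (233,223). Only the wooden one fits the description. I'll confirm that in one enlarged crop.

```bash
python3 - <<'E'
from h import *
s=load('scene');t=load('top')
def crop(c,u,v,w,h,k): return cv2.resize(np.ascontiguousarray(c['image'][v:v+h,u:u+w,::-1]),None,fx=k,fy=k,interpolation=cv2.INTER_CUBIC)
# 4 tiles 400x300 at 5x : 80x60
A=[crop(t,315,205,80,60,5),crop(t,195,190,80,60,5),crop(s,220,145,80,60,5),crop(s,365,180,80,60,5)]
cv2.imwrite('pics/crop1.png',np.vstack([np.hstack(A[:2]),np.hstack(A[2:])]))
E
```

```text
(no output)
```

View pics/crop1.png

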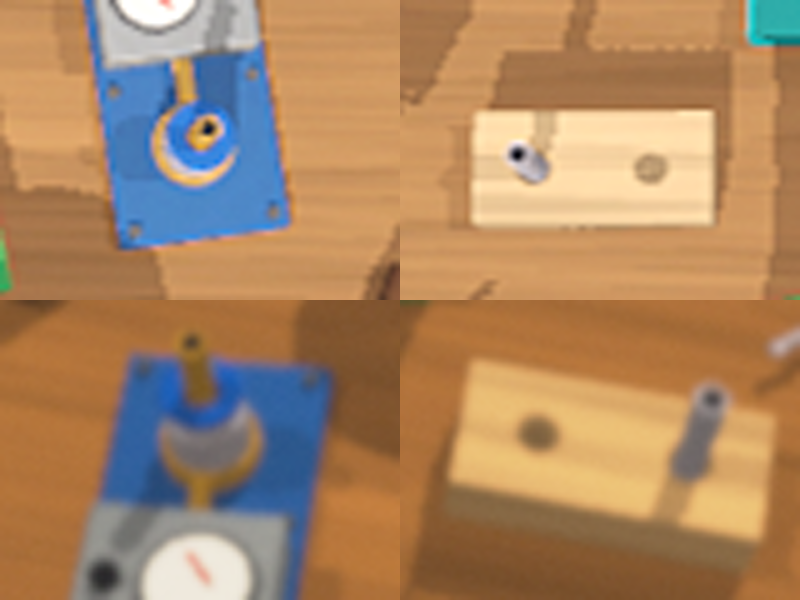

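The crop confirms it. The brass tube stands in the blue ring: tube top at top-view (356.0,230.1) and scene (257.6,153.3). The plain wooden stand holds the steel tube, and its empty hole is at top-view (244.8,223.2) and scene (392.2,206). Next I'll compute positions from both cameras.

```bash
python3 - <<'E'
from h import *
s=load('scene');t=load('top')
P=lambda n,c,u,v,z:print(n,px(c,u,v,z).round(4), px(c,u,v).round(4))
P('tube top T',t,356.0,230.1,.108);P('tube top S',s,257.6,153.3,.108)
P('hole T',t,244.8,223.2,.036);P('hole S',s,392.2,206,.036)
P('spare T',t,218.4,220.9,.1);P('spare S',s,427,199.5,.096)
for q in[(94.5,112.2),(142.6,112.2),(142.2,135.1),(94.5,135.1)]: P('standcorner T',t,195+q[0]-.0-80,190+q[1]-90-.0,.036)
P('plate fl',t,338.2,254,.012);P('plate fr',t,372.6,249.6,.012)
P('ring centre T',t,354,231.8,.07)
# mask-based centroid of wood stand top via range
f=200/np.tan(np.radians(t['vfov'])/2); v,u=np.mgrid[0:400,0:640]
W=px_all=np.stack([(u-t['cx'])/f,-(v-t['cy'])/f,-np.ones_like(u)],-1)*t['range_z'][...,None]@t['extrinsics'][:3,:3].T+t['extrinsics'][:3,3]
def box(n,u0,u1,v0,v1,z0,z1):
    w=W[v0:v1,u0:u1].reshape(-1,3);k=(w[:,2]>z0)&(w[:,2]<z1);w=w[k]
    r=cv2.minAreaRect((w[:,:2]*1000).astype(np.float32));print(n,k.sum(),r,w[:,2].mean())
box('stand',200,265,205,242,.028,.045)
box('tester high',325,380,220,248,.055,.09)
box('tubetop',325,380,220,248,.09,.12)
box('dialbox',325,380,180,222,.042,.06)
E
```

```text
tube top T [ 0.4742 -0.1612  0.108 ] [ 0.474  -0.161   0.1099]
tube top S [ 0.4698 -0.1606  0.108 ] [ 0.4696 -0.1607  0.1077]
hole T [0.4956 0.1824 0.036 ] [0.4987 0.1853 0.0121]
hole S [0.4911 0.1852 0.036 ] [0.4829 0.1854 0.0223]
spare T [0.4923 0.2548 0.1   ] [0.4929 0.2555 0.0956]
spare S [0.4898 0.2592 0.096 ] [0.4918 0.2589 0.0992]
standcorner T [0.5278 0.2956 0.036 ] [0.5271 0.2947 0.0405]
standcorner T [0.5318 0.1436 0.036 ] [ 0.5388  0.148  -0.0098]
standcorner T [0.459  0.1418 0.036 ] [0.4625 0.145  0.0024]
standcorner T [0.4551 0.2914 0.036 ] [0.4584 0.2976 0.0037]
plate fl [ 0.4079 -0.1155  0.012 ] [ 0.4088 -0.1164 -0.    ]
plate fr [ 0.4247 -0.2249  0.012 ] [ 0.4255 -0.2263  0.0024]
ring centre T [ 0.4734 -0.1591  0.07  ] [ 0.4706 -0.1567  0.0932]
stand 954 ((496.390869140625, 218.80130004882812), (70.69409942626953, 150.43984985351562), 1.9418278932571411) 0.03447104393544137
tester high 125 ((475.0596618652344, -164.10635375976562), (41.13203430175781, 41.75754165649414), 89.2844467163086) 0.06716819305410651
tubetop 28 ((474.0646667480469, -162.99160766601562), (13.964563369750977, 14.79379653930664), 1.0735489130020142) 0.10425757622592491
dialbox 674 ((572.8088989257812, -147.07554626464844), (89.56829833984375, 99.11822509765625), 8.289898872375488) 0.047080510022073696
```

>>> move_arm:
  motion:
    - [-0.15, -0.14, 0, 0, 0, 0.06]
    - [-0.3, -0.28, 0, 0, 0, 0.118]
    - [-0.45, -0.42, 0, 0, 0, 0.177]
    - [-0.6, -0.56, 0, 0, 0, 0.236]
    - [-0.8, -0.75, 0, 0, 0, 0.295]
    - [-1, -0.95, 0, 0, 0, 0.352]
    - [-1, -0.95, 0, 0, 0, 0.361]
    - [-1, -0.95, 0, 0, 0, 0.361]
  fingers: -0.2
  newtons: 3

```text
time: 1.1
tool_pos: [0.2724, 0.3479, 0.2267]
tool_rot: [-3.142, -0.001, 1.573]
contact_force: [0.9, 1.1, 0.9]
opening: 0.0364
grip_force: 0.0
```

>>> move_arm:
  motion:
    - [-0.5, 0.2, 0, 0, 0, 0]
    - [-1, 0.4, 0, 0, 0, 0]

```text
time: 1.35
tool_pos: [0.3126, 0.2474, 0.2266]
tool_rot: [3.141, -0.0, 1.576]
contact_force: [1.1, 0.2, 0.1]
opening: 0.0369
grip_force: 0.0
```

>>> move_arm:
  motion:
    - [-0.5, 0.2, 0, 0, 0, 0]
    - [-1, 0.4, 0, 0, 0, 0]

```text
time: 1.6
tool_pos: [0.3531, 0.1467, 0.2268]
tool_rot: [3.141, -0.001, 1.575]
contact_force: [0.6, 0.5, -0.0]
opening: 0.0365
grip_force: 0.0
```

>>> move_arm:
  motion:
    - [-0.5, 0.2, 0, 0, 0, 0]
    - [-1, 0.4, 0, 0, 0, 0]

```text
time: 1.85
tool_pos: [0.3934, 0.0465, 0.2268]
tool_rot: [3.141, -0.0, 1.574]
contact_force: [0.7, 0.9, 0.3]
opening: 0.0367
grip_force: 0.0
```

>>> move_arm:
  motion:
    - [-0.5, 0.2, 0, 0, 0, 0]
    - [-1, 0.4, 0, 0, 0, 0]

```text
time: 2.1
tool_pos: [0.4336, -0.0537, 0.2268]
tool_rot: [3.141, -0.0, 1.574]
contact_force: [0.9, 0.1, 0.0]
opening: 0.0364
grip_force: 0.0
```

>>> move_arm:
  motion:
    - [-0.5, 0.2, 0, 0, 0, 0]
    - [-1, 0.4, 0, 0, 0, 0]
    - [-1, 0.4, 0, 0, 0, 0]
    - [-1, 0.4, 0, 0, 0, 0]

```text
time: 2.6
tool_pos: [0.4725, -0.1517, 0.2262]
tool_rot: [-3.141, -0.001, 1.572]
contact_force: [0.2, 0.1, -0.3]
opening: 0.0365
grip_force: 0.0
```

>>> move_arm:
  motion:
    - [-0.05, 0, 0.4, 0, 0, 0]
    - [-0.1, 0, 0.8, 0, 0, 0]
    - [-0.1, 0, 0.9, 0, 0, 0]
    - [-0.1, 0, 0.9, 0, 0, 0]

```text
time: 3.1
tool_pos: [0.4726, -0.1617, 0.1372]
tool_rot: [-3.141, -0.0, 1.572]
contact_force: [0.0, -0.6, -0.6]
opening: 0.0364
grip_force: 0.0
```

```bash
python3 - <<'E'
from h import *
print(robot.observe()['tool_pos'])
A=[]
for n,(u,v) in(('scene',(210,110)),('top',(305,185))):
    c=cam(n); A.append(cv2.resize(np.ascontiguousarray(c['image'][v:v+80,u:u+80,::-1]),None,fx=5,fy=5,interpolation=cv2.INTER_CUBIC))
    p=np.linalg.inv(c['extrinsics'])@np.r_[robot.observe()['tool_pos'],1];f=200/np.tan(np.radians(c['vfov'])/2)
    print(n,c['cx']-f*p[0]/p[2],c['cy']+f*p[1]/p[2])
cv2.imwrite('pics/crop2.png',np.hstack(A))
E
```

```text
[ 0.47261591 -0.16165085  0.13715345]
scene 255.07436799027172 146.80310307667912
top 357.5527491210082 229.18508436266782
```

View pics/crop2.png

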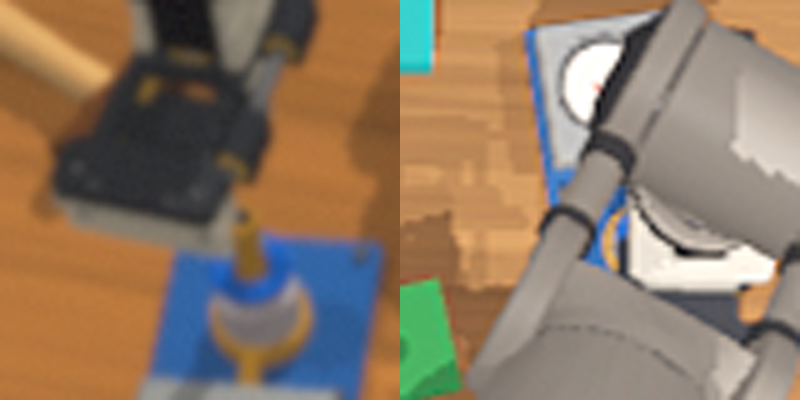

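The view shows the gripper body hiding the fingers. The tube top is still at scene (258,152), as before. I'll centre by feel: go down beside the tube, staying above the highest possible ring, and close softly.

>>> move_arm:
  motion:
    - [0, 0, 0.2, 0, 0, 0]
    - [0, 0, 0.4, 0, 0, 0]
    - [0, 0, 0.48, 0, 0, 0]
    - [0, 0, 0.48, 0, 0, 0]

```text
time: 3.7
tool_pos: [0.4728, -0.1627, 0.0893]
tool_rot: [3.141, 0.0, 1.571]
contact_force: [-0.1, -0.2, -0.4]
opening: 0.0368
grip_force: 0.0
```

>>> move_arm:
  motion:
    - [0, 0, 0, 0, 0, 0]
    - [0, 0, 0, 0, 0, 0]
    - [0, 0, 0, 0, 0, 0]
    - [0, 0, 0, 0, 0, 0]
    - [0, 0, 0, 0, 0, 0]
  fingers: -0.5
  newtons: 3

```text
time: 4.32
tool_pos: [0.4725, -0.1627, 0.0887]
tool_rot: [3.142, -0.0, 1.571]
contact_force: [0.4, -0.1, 0.1]
opening: 0.0229
grip_force: 0.0
```

>>> move_arm:
  motion:
    - [0, 0, 0, 0, 0, 0]
    - [0, 0, 0, 0, 0, 0]
    - [0, 0, 0, 0, 0, 0]
    - [0, 0, 0, 0, 0, 0]
    - [0, 0, 0, 0, 0, 0]
  fingers: -0.75
  newtons: 3

```text
time: 4.95
tool_pos: [0.4725, -0.1627, 0.0887]
tool_rot: [3.142, -0.0, 1.571]
contact_force: [0.5, 0.4, 0.4]
opening: 0.0159
grip_force: 3.0
```

The tube was pinched at 15.9 mm with about 0.5 N of side force, so x is centred. Next I'll open slightly and feel for the ring in 2 mm steps. The spring gives 4 to 8.5 N over 6 mm, so steps this size are safe.

>>> move_arm:
  motion:
    - [0, 0, 0, 0, 0, 0]
    - [0, 0, 0.04, 0, 0, 0]
    - [0, 0, 0.08, 0, 0, 0]
    - [0, 0, 0.08, 0, 0, 0]
  fingers: -0.55

```text
time: 5.45
tool_pos: [0.4721, -0.1625, 0.0802]
tool_rot: [-3.141, -0.001, 1.571]
contact_force: [0.1, -0.2, -0.1]
opening: 0.0206
grip_force: 0.0
```

>>> move_arm:
  motion:
    - [0, 0, 0.01, 0, 0, 0]
    - [0, 0, 0.02, 0, 0, 0]
    - [0, 0, 0.02, 0, 0, 0]

```text
time: 5.82
tool_pos: [0.4725, -0.1626, 0.0787]
tool_rot: [3.142, -0.0, 1.571]
contact_force: [-0.4, 0.7, -1.3]
opening: 0.0208
grip_force: 0.0
```

>>> move_arm:
  motion:
    - [0, 0, 0.01, 0, 0, 0]
    - [0, 0, 0.02, 0, 0, 0]
    - [0, 0, 0.02, 0, 0, 0]

```text
time: 6.2
tool_pos: [0.4724, -0.1627, 0.0766]
tool_rot: [-3.142, -0.0, 1.571]
contact_force: [-0.3, 0.5, 0.2]
opening: 0.0209
grip_force: 0.0
```

>>> move_arm:
  motion:
    - [0, 0, 0.01, 0, 0, 0]
    - [0, 0, 0.02, 0, 0, 0]
    - [0, 0, 0.02, 0, 0, 0]

```text
time: 6.58
tool_pos: [0.4724, -0.1627, 0.0746]
tool_rot: [-3.141, -0.0, 1.571]
contact_force: [-0.8, -0.4, -0.5]
opening: 0.0207
grip_force: 0.0
```

>>> move_arm:
  motion:
    - [0, 0, 0.01, 0, 0, 0]
    - [0, 0, 0.02, 0, 0, 0]
    - [0, 0, 0.02, 0, 0, 0]

```text
time: 6.95
tool_pos: [0.4724, -0.1626, 0.0726]
tool_rot: [-3.141, -0.0, 1.571]
contact_force: [0.2, -0.0, -0.5]
opening: 0.0207
grip_force: 0.0
```

>>> move_arm:
  motion:
    - [0, 0, 0.01, 0, 0, 0]
    - [0, 0, 0.02, 0, 0, 0]
    - [0, 0, 0.02, 0, 0, 0]

```text
time: 7.32
tool_pos: [0.4724, -0.1626, 0.0706]
tool_rot: [-3.141, -0.0, 1.571]
contact_force: [-0.7, 0.3, 1.0]
opening: 0.0208
grip_force: 0.0
```

>>> move_arm:
  motion:
    - [0, 0, 0.01, 0, 0, 0]
    - [0, 0, 0.02, 0, 0, 0]
    - [0, 0, 0.02, 0, 0, 0]

```text
time: 7.7
tool_pos: [0.4724, -0.1626, 0.0686]
tool_rot: [-3.142, -0.0, 1.571]
contact_force: [-0.9, -0.0, 0.7]
opening: 0.0209
grip_force: 0.0
```

>>> move_arm:
  motion:
    - [0, 0, 0.01, 0, 0, 0]
    - [0, 0, 0.02, 0, 0, 0]
    - [0, 0, 0.02, 0, 0, 0]

```text
time: 8.07
tool_pos: [0.4726, -0.1627, 0.0669]
tool_rot: [3.141, 0.0, 1.571]
contact_force: [-1.0, -0.3, 5.2]
opening: 0.0211
grip_force: 2.2
```

The ring makes contact at about 67 to 68 mm, with 5 N. I'll press on in smaller steps.

>>> move_arm:
  motion:
    - [0, 0, 0.01, 0, 0, 0]
    - [0, 0, 0.02, 0, 0, 0]
    - [0, 0, 0.02, 0, 0, 0]

```text
time: 8.45
tool_pos: [0.4726, -0.1627, 0.0649]
tool_rot: [3.141, 0.0, 1.571]
contact_force: [-1.6, 0.8, 5.8]
opening: 0.0205
grip_force: 2.9
```

>>> move_arm:
  motion:
    - [0, 0, 0.01, 0, 0, 0]
    - [0, 0, 0.015, 0, 0, 0]
    - [0, 0, 0.015, 0, 0, 0]

```text
time: 8.82
tool_pos: [0.4726, -0.1627, 0.0635]
tool_rot: [3.141, 0.0, 1.571]
contact_force: [-1.8, 1.1, 6.6]
opening: 0.0207
grip_force: 3.4
```

>>> move_arm:
  motion:
    - [0, 0, 0.01, 0, 0, 0]
    - [0, 0, 0.01, 0, 0, 0]
    - [0, 0, 0.01, 0, 0, 0]

```text
time: 9.2
tool_pos: [0.4726, -0.1627, 0.0626]
tool_rot: [3.141, 0.0, 1.571]
contact_force: [-2.6, 0.3, 7.2]
opening: 0.0207
grip_force: 3.7
```

>>> move_arm:
  motion:
    - [0, 0, 0.005, 0, 0, 0]
    - [0, 0, 0.005, 0, 0, 0]

```text
time: 9.45
tool_pos: [0.4726, -0.1627, 0.0622]
tool_rot: [3.141, 0.0, 1.571]
contact_force: [-2.4, -0.1, 8.1]
opening: 0.0205
grip_force: 3.9
```

>>> move_arm:
  motion:
    - [0, 0, 0.004, 0, 0, 0]
    - [0, 0, 0.004, 0, 0, 0]

```text
time: 9.7
tool_pos: [0.4726, -0.1627, 0.062]
tool_rot: [3.141, 0.0, 1.571]
contact_force: [-2.5, 1.2, 10.9]
opening: 0.0208
grip_force: 5.1
```

>>> move_arm:
  motion:
    - [0, 0, 0.004, 0, 0, 0]
    - [0, 0, 0.004, 0, 0, 0]

```text
time: 9.95
tool_pos: [0.4726, -0.1628, 0.062]
tool_rot: [3.141, 0.0, 1.571]
contact_force: [-3.0, 1.6, 13.3]
opening: 0.0206
grip_force: 6.8
```

It hits the hard stop at TCP z = 0.062 (ring up at about 0.068). I'll ease off slightly to stay under 15 N, then pinch.

>>> move_arm:
  motion:
    - [0, 0, -0.003, 0, 0, 0]
    - [0, 0, -0.003, 0, 0, 0]
    - [0, 0, -0.003, 0, 0, 0]
    - [0, 0, -0.003, 0, 0, 0]
  fingers: -0.75
  newtons: 5

```text
time: 10.45
tool_pos: [0.4729, -0.1629, 0.062]
tool_rot: [3.14, 0.001, 1.571]
contact_force: [-1.3, 1.0, 10.1]
opening: 0.0161
grip_force: 6.8
```

>>> move_arm:
  motion:
    - [0, 0, 0, 0, 0, 0]
    - [0, 0, 0, 0, 0, 0]
    - [0, 0, 0, 0, 0, 0]
  fingers: -1
  newtons: 20

```text
time: 10.82
tool_pos: [0.473, -0.1629, 0.062]
tool_rot: [3.14, 0.001, 1.571]
contact_force: [-1.5, 1.3, 10.1]
opening: 0.0157
grip_force: 21.3
```

>>> move_arm:
  motion:
    - [0, 0, -0.01, 0, 0, 0]
    - [0, 0, -0.02, 0, 0, 0]
    - [0, 0, -0.03, 0, 0, 0]
    - [0, 0, -0.03, 0, 0, 0]

```text
time: 11.32
tool_pos: [0.4729, -0.1629, 0.0646]
tool_rot: [3.14, 0.001, 1.571]
contact_force: [-0.6, -0.1, 5.4]
opening: 0.0153
grip_force: 20.8
```

Force is still upward, from the ring's spring, so the teeth aren't holding the tube. I'll lift on.

>>> move_arm:
  motion:
    - [0, 0, -0.02, 0, 0, 0]
    - [0, 0, -0.04, 0, 0, 0]
    - [0, 0, -0.06, 0, 0, 0]
    - [0, 0, -0.06, 0, 0, 0]

```text
time: 11.82
tool_pos: [0.4722, -0.1627, 0.0702]
tool_rot: [-3.141, -0.0, 1.571]
contact_force: [-1.2, -2.3, -2.9]
opening: 0.0155
grip_force: 20.0
```

>>> move_arm:
  motion:
    - [0, 0, -0.08, 0, 0, 0]
    - [0, 0, -0.16, 0, 0, 0]
    - [0, 0, -0.24, 0, 0, 0]
    - [0, 0, -0.32, 0, 0, 0]
    - [0, 0, -0.45, 0, 0, 0]
    - [0, 0, -0.6, 0, 0, 0]
    - [0, 0, -0.8, 0, 0, 0]
    - [0, 0, -0.8, 0, 0, 0]

```text
time: 12.82
tool_pos: [0.4734, -0.1631, 0.1519]
tool_rot: [3.138, 0.002, 1.571]
contact_force: [0.4, -0.7, -2.0]
opening: 0.0156
grip_force: 20.0
```

```bash
python3 - <<'E'
from h import *
o=robot.observe();print(o['tool_pos'],o['contact_force'],o['opening'])
c=cam('scene');u,v=200,80
cv2.imwrite('pics/crop3.png',cv2.resize(np.ascontiguousarray(c['image'][v:v+120,u:u+120,::-1]),None,fx=5,fy=5,interpolation=cv2.INTER_CUBIC))
E
```

```text
[ 0.47337994 -0.16308796  0.15194991] [ 0.36832211 -0.66016972 -1.95911698] 0.015561434335199586
```

View pics/crop3.png

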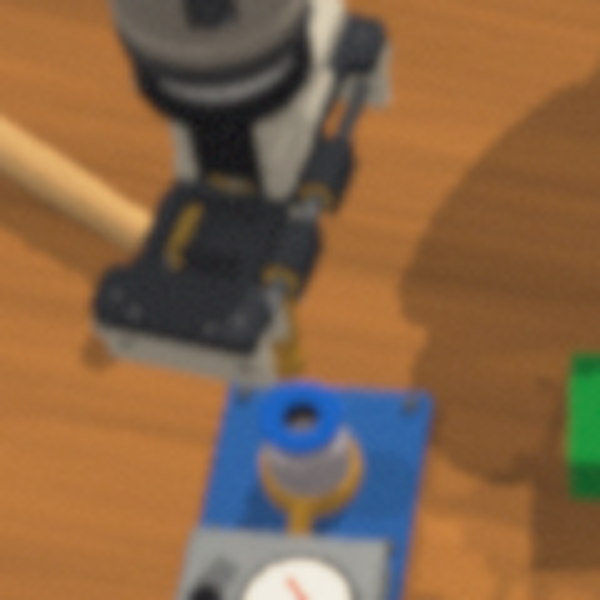

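The tube is out: the ring's bore is empty at crop (302,412) and the brass tube hangs from the gripper at (290,350). Now I'll carry it above the empty hole.

>>> move_arm:
  motion:
    - [0.2, 0, -0.05, 0, 0, 0]
    - [0.45, 0, -0.1, 0, 0, 0]
    - [0.7, 0.05, -0.1, 0, 0, 0]
    - [1, 0.1, -0.1, 0, 0, 0]

```text
time: 13.38
tool_pos: [0.482, -0.0609, 0.1598]
tool_rot: [-3.14, -0.001, 1.571]
contact_force: [-0.3, -0.0, -0.9]
opening: 0.015
grip_force: 20.0
```

>>> move_arm:
  motion:
    - [0.3, 0, 0, 0, 0, 0]
    - [0.6, 0.05, 0, 0, 0, 0]
    - [1, 0.1, 0, 0, 0, 0]

```text
time: 13.75
tool_pos: [0.4918, 0.039, 0.1597]
tool_rot: [-3.14, -0.0, 1.57]
contact_force: [0.3, -0.3, -0.2]
opening: 0.0157
grip_force: 20.0
```

>>> move_arm:
  motion:
    - [0.3, 0, 0, 0, 0, 0]
    - [0.6, 0, 0, 0, 0, 0]
    - [0.9, 0.02, 0, 0, 0, 0]
    - [1, 0.02, 0, 0, 0, 0]
    - [1, 0.02, 0, 0, 0, 0]

```text
time: 14.38
tool_pos: [0.4938, 0.1379, 0.1598]
tool_rot: [-3.141, 0.0, 1.572]
contact_force: [0.1, 0.4, 0.5]
opening: 0.0156
grip_force: 20.0
```

>>> move_arm:
  motion:
    - [0.2, 0, 0, 0, 0, 0]
    - [0.4, 0, 0, 0, 0, 0]
    - [0.45, 0, 0, 0, 0, 0]
    - [0.45, 0, 0, 0, 0, 0]
    - [0.45, 0, 0, 0, 0, 0]
    - [0.45, 0, 0, 0, 0, 0]

```text
time: 15.12
tool_pos: [0.4946, 0.1817, 0.1602]
tool_rot: [3.142, 0.0, 1.57]
contact_force: [0.1, 0.4, -1.7]
opening: 0.0157
grip_force: 20.0
```

>>> move_arm:
  motion:
    - [0, 0, 0.2, 0, 0, 0]
    - [0, 0, 0.4, 0, 0, 0]
    - [0, 0, 0.6, 0, 0, 0]
    - [0, 0, 0.72, 0, 0, 0]
    - [0, 0, 0.76, 0, 0, 0]
    - [0, 0, 0.76, 0, 0, 0]

```text
time: 15.88
tool_pos: [0.4947, 0.1823, 0.0845]
tool_rot: [3.141, -0.0, 1.571]
contact_force: [0.5, -1.2, -1.5]
opening: 0.0152
grip_force: 20.0
```

```bash
python3 - <<'E'
from h import *
o=robot.observe();print(o['tool_pos'],o['contact_force'],o['opening'])
A=[]
for n,(u,v) in(('scene',(355,150)),('top',(205,180))):
    c=cam(n); A.append(cv2.resize(np.ascontiguousarray(c['image'][v:v+80,u:u+80,::-1]),None,fx=5,fy=5,interpolation=cv2.INTER_CUBIC))
cv2.imwrite('pics/crop4.png',np.hstack(A))
E
```

```text
[0.49470832 0.18232262 0.08445573] [ 0.45120427 -1.23756971 -1.46996457] 0.01521198940727867
```

View pics/crop4.png

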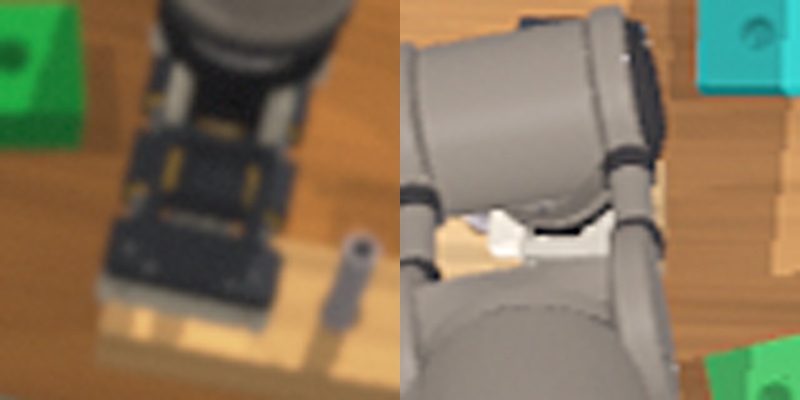

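The gripper hides the hole in both views; the spare tube is untouched at crop (345,285). I'll go in by feel.

>>> move_arm:
  motion:
    - [0, 0, 0.02, 0, 0, 0]
    - [0, 0, 0.04, 0, 0, 0]
    - [0, 0, 0.06, 0, 0, 0]
    - [0, 0, 0.065, 0, 0, 0]
    - [0, 0, 0.065, 0, 0, 0]

```text
time: 16.6
tool_pos: [0.4945, 0.1823, 0.0777]
tool_rot: [-3.141, -0.0, 1.571]
contact_force: [-0.0, -0.7, -0.4]
opening: 0.0154
grip_force: 20.0
```

>>> move_arm:
  motion:
    - [0, 0, 0.01, 0, 0, 0]
    - [0, 0, 0.015, 0, 0, 0]
    - [0, 0, 0.015, 0, 0, 0]

```text
time: 16.98
tool_pos: [0.4945, 0.1823, 0.0762]
tool_rot: [-3.142, -0.0, 1.571]
contact_force: [0.1, -0.3, -1.3]
opening: 0.0153
grip_force: 20.0
```

>>> move_arm:
  motion:
    - [0, 0, 0.01, 0, 0, 0]
    - [0, 0, 0.02, 0, 0, 0]
    - [0, 0, 0.025, 0, 0, 0]
    - [0, 0, 0.025, 0, 0, 0]

```text
time: 17.48
tool_pos: [0.4944, 0.1823, 0.0736]
tool_rot: [-3.141, -0.0, 1.571]
contact_force: [0.3, 0.9, -1.3]
opening: 0.016
grip_force: 20.0
```

>>> move_arm:
  motion:
    - [0, 0, 0.01, 0, 0, 0]
    - [0, 0, 0.02, 0, 0, 0]
    - [0, 0, 0.02, 0, 0, 0]

```text
time: 17.85
tool_pos: [0.4944, 0.1823, 0.0716]
tool_rot: [-3.141, -0.0, 1.571]
contact_force: [-0.2, -0.5, -1.3]
opening: 0.0157
grip_force: 20.0
```

The lower end is about 6 mm into the hole without contact. Continuing.

>>> move_arm:
  motion:
    - [0, 0, 0.02, 0, 0, 0]
    - [0, 0, 0.04, 0, 0, 0]
    - [0, 0, 0.06, 0, 0, 0]
    - [0, 0, 0.08, 0, 0, 0]
    - [0, 0, 0.08, 0, 0, 0]

```text
time: 18.48
tool_pos: [0.4944, 0.1823, 0.0635]
tool_rot: [-3.141, 0.0, 1.571]
contact_force: [0.3, -0.2, -1.0]
opening: 0.0157
grip_force: 20.0
```

>>> move_arm:
  motion:
    - [0, 0, 0.02, 0, 0, 0]
    - [0, 0, 0.04, 0, 0, 0]
    - [0, 0, 0.06, 0, 0, 0]
    - [0, 0, 0.08, 0, 0, 0]
    - [0, 0, 0.08, 0, 0, 0]

```text
time: 19.1
tool_pos: [0.4944, 0.1823, 0.0555]
tool_rot: [-3.141, -0.0, 1.571]
contact_force: [0.6, -0.2, -0.5]
opening: 0.0157
grip_force: 20.0
```

>>> move_arm:
  motion:
    - [0, 0, 0.02, 0, 0, 0]
    - [0, 0, 0.04, 0, 0, 0]
    - [0, 0, 0.045, 0, 0, 0]
    - [0, 0, 0.045, 0, 0, 0]

```text
time: 19.6
tool_pos: [0.4945, 0.1823, 0.0512]
tool_rot: [-3.142, -0.0, 1.571]
contact_force: [-0.6, -0.3, -0.7]
opening: 0.0159
grip_force: 20.0
```

>>> move_arm:
  motion:
    - [0, 0, 0.005, 0, 0, 0]
    - [0, 0, 0.007, 0, 0, 0]
    - [0, 0, 0.007, 0, 0, 0]

```text
time: 19.98
tool_pos: [0.4945, 0.1823, 0.0505]
tool_rot: [3.142, -0.0, 1.571]
contact_force: [-0.2, 0.1, -1.0]
opening: 0.0158
grip_force: 20.0
```

>>> move_arm:
  motion:
    - [0, 0, 0.005, 0, 0, 0]
    - [0, 0, 0.005, 0, 0, 0]

```text
time: 20.23
tool_pos: [0.4946, 0.1824, 0.0501]
tool_rot: [3.141, -0.0, 1.571]
contact_force: [-0.6, -0.5, -1.1]
opening: 0.0156
grip_force: 20.0
```

>>> move_arm:
  motion:
    - [0, 0, 0.005, 0, 0, 0]
    - [0, 0, 0.005, 0, 0, 0]

```text
time: 20.48
tool_pos: [0.4946, 0.1824, 0.05]
tool_rot: [3.141, -0.0, 1.571]
contact_force: [-1.7, 0.1, 4.6]
opening: 0.0156
grip_force: 20.0
```

>>> move_arm:
  motion:
    - [0, 0, 0.003, 0, 0, 0]
    - [0, 0, 0.003, 0, 0, 0]

```text
time: 20.72
tool_pos: [0.4946, 0.1824, 0.05]
tool_rot: [3.141, -0.0, 1.571]
contact_force: [-2.2, -1.8, 7.5]
opening: 0.0156
grip_force: 20.0
```

It is fully home: the floor is felt at TCP z = 0.050, exactly where predicted. I'll ease off, let go gently and retreat straight up.

>>> move_arm:
  motion:
    - [0, 0, -0.005, 0, 0, 0]
    - [0, 0, -0.005, 0, 0, 0]
  newtons: 3

```text
time: 20.98
tool_pos: [0.4947, 0.1824, 0.0499]
tool_rot: [3.141, -0.0, 1.571]
contact_force: [-0.3, -0.2, 3.9]
opening: 0.016
grip_force: 3.0
```

>>> move_arm:
  motion:
    - [0, 0, 0, 0, 0, 0]
    - [0, 0, 0, 0, 0, 0]
    - [0, 0, 0, 0, 0, 0]
    - [0, 0, 0, 0, 0, 0]
  fingers: -0.2

```text
time: 21.48
tool_pos: [0.4945, 0.1823, 0.0496]
tool_rot: [-3.141, -0.0, 1.571]
contact_force: [0.7, 0.3, 0.3]
opening: 0.0364
grip_force: 0.0
```

>>> move_arm:
  motion:
    - [0, 0, -0.1, 0, 0, 0]
    - [0, 0, -0.2, 0, 0, 0]
    - [0, 0, -0.35, 0, 0, 0]
    - [0, 0, -0.5, 0, 0, 0]
    - [0, 0, -0.7, 0, 0, 0]
    - [0, 0, -1, 0, 0, 0]
    - [0, 0, -1, 0, 0, 0]

```text
time: 22.35
tool_pos: [0.496, 0.1827, 0.1527]
tool_rot: [3.136, -0.001, 1.571]
contact_force: [0.5, -0.1, 0.2]
opening: 0.0371
grip_force: 0.0
```

>>> move_arm:
  motion:
    - [-0.3, -0.3, -0.3, 0, 0, 0]
    - [-0.6, -0.6, -0.6, 0, 0, 0]
    - [-1, -0.8, -0.8, 0, 0, 0]
    - [-1, -0.8, -0.8, 0, 0, 0]
    - [-1, -0.8, -0.8, 0, 0, 0]

```text
time: 22.98
tool_pos: [0.4145, 0.0825, 0.2294]
tool_rot: [-3.141, -0.0, 1.57]
contact_force: [0.3, 0.4, -0.7]
opening: 0.037
grip_force: 0.0
```

```bash
python3 - <<'E'
from h import *
s0=load('scene')['image'];
s=cam('scene');t=cam('top')
u,v=365,150
a=cv2.resize(np.ascontiguousarray(s['image'][v:v+80,u:u+80,::-1]),None,fx=5,fy=5,interpolation=cv2.INTER_CUBIC)
u,v=205,180
b=cv2.resize(np.ascontiguousarray(t['image'][v:v+80,u:u+80,::-1]),None,fx=5,fy=5,interpolation=cv2.INTER_CUBIC)
cv2.imwrite('pics/crop5.png',np.vstack([np.hstack([a,b])]))
E
```

```text
(no output)
```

View pics/crop5.png

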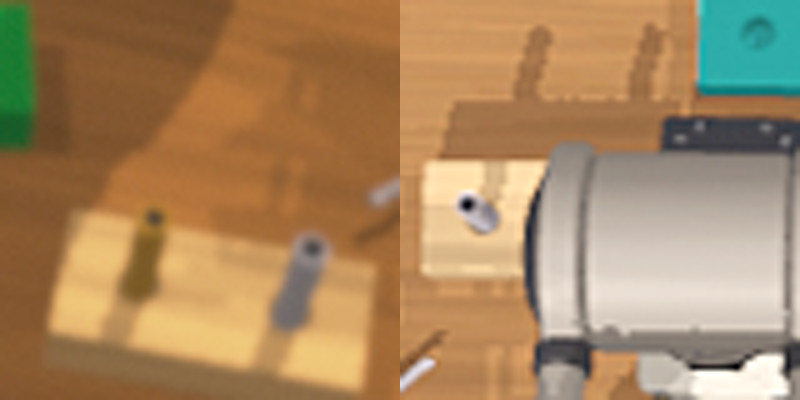

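The brass tube stands upright in the formerly empty hole at crop (145,255), at the same height as the steel tube at (300,285), and the gripper is clear. Handing in.

```bash
python3 -c "
from cell import robot
print(robot.hand_in())"
```

```text
the job is handed in; nothing more can be done
None
```

The brass tube came out of the fitting with the ring held down and now stands upright, fully home, in the stand's empty hole; the highest ring-press reading was about 13 N, the steel tube was untouched, and I handed the job in at about 23 s.

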